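# Start a wing nut on its thread and run it home

## Task

The brass wing nut on one of the two bench clamps is only perched on the end of its thread. Turn it backward (counterclockwise from above) until it drops onto the thread start, then turn it forward (clockwise) as far as it goes so that it sits down on the strap, and let go. Do not turn the black wing nut on the other clamp, which is already tight.

Things in the scene. Friction and masses are not known exactly. Their poses are not given: they have to be found in the camera images.
- brass_wings (a point): Brass wing nut to turn: middle of its wings, an upright blade 50 mm long (along this point's x), 12 thick (y), 22 high (z up), on the nut's upright axis; turns and sinks with it. Blade top 10 mm above, the round hub's upper face (26 mm across) 12 mm below this point. Pinch the blade across its thickness from above. Point 74 mm above the bench when perched, 62 mm when home.
- brass_nut (a joint): Angle of the brass nut, rad, growing counterclockwise from above (backward); 0 = wings along the strap. Light drag (0.03 N m), stays where left. Starts perched at -1.0 to -0.65. Free to drop onto the thread start anywhere from -0.2 to 0.3; backward stop 0.35. Once dropped, forward turning runs it down to a stop at -1.45. Forward turning without the drop leaves it perched.
- brass_drop (a joint): How far the brass nut has sunk, m: 0 perched, 0.007 dropped on the thread start, then 0.0043 more per rad turned forward below -0.3 rad, to 0.012 home, its washer on the strap. It sinks by its own weight (110 g), so it does not drop while gripped and held up: open the fingers a little or follow it down. It cannot be lifted off.
- black_nut (a joint): Black wing nut of the same shape on the other clamp, to be left: angle, rad, 0 tight as at the start, growing counterclockwise. Both clamps are bolted down: blue base 116 x 66 x 12 mm, steel strap 108 x 30 mm lying along it over a copper strip (strap top 32 mm above the bench), a stud upright through the strap's middle with a washer 40 mm across and the nut.

How it is judged:
By the outcome, as a careful person would: the job done as asked, in the order asked, and still so for the second after the job is handed in, with the robot touching nothing.
It also fails if it takes over 38 s, if anything falls off the work surface, if the arm or the gripper's body presses on something with over 40 N, if the wrist force passes 120 N, or if a joint passes its speed limit or range.

## Robot

A 6-joint arm with a two-finger parallel gripper is mounted at the origin on the work surface; the furniture and walls round the work are solid. World frame = base frame: x ahead of the robot, y to its left, z up, the work surface at z = 0. Lengths are in mm, angles in rad, forces in N, time in s.
With the tool pointing down it reaches from about 325 to 850 mm from the base axis. Payload 4.4 kg.
Tool frame: the origin (TCP) lies midway between the tips of the shut fingers; the grasp point (between the pads) lies 19 mm behind it (bot.grip_point_offset is the y of the grasp point in the tool frame, in mm); y points along the fingers, z is the direction in which the jaws open and shut, and the axes are right-handed (so a half turn about y gives the same grasp; the last joint's range is limited). The gripper opens to 94 mm and grips with 3 to 60 N. Pads are 16 mm wide; open, the fingers measure 119 mm over their backs; the gripper's body (75 mm by 177 mm) begins 78 mm behind the grasp point.
Start: joints at [-0.15, 0.207, 1.542, -0, 1.393, -0.15], TCP at [575.002, -0.012, 205.447] pointing down, gripper open.
Joint ranges: [-2.73, 2.73], [-0.86, 2.22], [0.23, 2.46], [-1.11, 4.25], [0.08, 2.63], [-2.82, 2.82]. Speed limits (rad/s): [2.79, 2.79, 3.14, 3.14, 3.14, 3.14].

## Interface

Orientations are given as a rotation vector (axis times angle).
In Python, from rig import bot, cams gives the robot as it stands.
- The arm moves only by the shell command python3 -m crank 'ROWS' [OPENING]. ROWS is JSON, a list of rows, each a list of 2 entries, a list of its own where there are three numbers: the shift along the tool's x, y, z in cm, then the turn, a rotation vector about the tool's x, y, z in rad. A call has 1 to 10 rows; each row is the pose to reach, as a shift and turn from the pose commanded when the call began, along the tool's axes at that moment; what a row does not reach only later rows make up. A row lasts 1/10 s, in which the tool goes at most 50 mm and 8.59 degrees, less where a joint would pass 70% of its speed; a pose out of reach is approached as far as the arm can. A call with a gripper value outside its range is refused whole. OPENING is the closure, from -1 (fully open) to 1 (shut), so that 0 is half open, set as the call begins (- or left out, the last holds). The fingers move at their own pace and stop on an object; the grip force is fixed at half the most. Time passes only in rows, so rows that repeat a pose let the fingers close. It gives the time, the measured TCP pose, the force and the opening at its end, in the units of the state.
- bot.state(): the state, without advancing time (a new reading comes with each control period).
- cams.grab_frame(name): name is "side" or "top"; returns (picture, depth): 384x512x3 uint8, red, green, blue; 384x512 float32, mm along the optical axis (not along the pixel's ray), 0 where there is no reading.
- cams.camera_model(name): a dict with "fx", "fy", "cx", "cy" (pixels), "k1" (the pictures are not rectified: a ray, as slopes to the right and down, at radius r is drawn at 1 + k1 r^2 times it, then the intrinsics apply), "R" (3x3) and "t" (3): a world point X has camera coordinates R X + t. Camera axes: x right, y down, z forward; pixel columns grow to the right and rows downward; lengths in mm; the calibration is good to about 2 mm. A picture is of the moment at which its call begins. camera_model takes no time and is no camera call.
- bot.sign_off(): hands the job in, once; it reports no verdict.
The state is a dict: "time": time; "joints": joint angles; "joint_vel": joint speeds; "joint_efforts": joint torques, N m; "tcp_pos": TCP position; "tool_rot": TCP orientation; "force": force on the tool from outside, world axes, zero at the start; "wrist_torque": the same for the moment, N m; "opening": finger opening in mm.
Only numpy, scipy, OpenCV 4.12 (cv2) and the standard library are available. Lean on these libraries where they do the work, as an engineer would, in place of code of your own. Each camera call takes 0.05 s, during which the arm holds its last target. There are 200 camera calls.

## Working session

There is one attempt and no reset: what is moved stays moved. The work goes in short steps, Python scripts to look and compute and a shell command to move; the robot and the scene stay as the last step left them, time stands still between calls to the robot, and variables do not carry over. Pictures are saved under pics/ and viewed, about 8 in all and at most 12, crops included, and the job is handed in when it is done.

```bash
mkdir -p pics; ls; python3 - <<'E'
from rig import bot,cams
import cv2,numpy as np
s=bot.state();print(s['time'],s['tcp_pos'],s['tool_rot'],s['opening'],s['force'],bot.grip_point_offset)
from scipy.spatial.transform import Rotation as R
print(R.from_rotvec(s['tool_rot']).as_matrix().round(3))
for n in('top','side'):
    p,d=cams.grab_frame(n);np.savez(f'pics/{n}0.npz',p=p,d=d);cv2.imwrite(f'pics/{n}0.png',p[:,:,::-1]);m=cams.camera_model(n);print(n,m)
a=[cv2.imread(f'pics/{n}0.png') for n in('top','side')]
cv2.imwrite('pics/both0.png',cv2.resize(np.vstack(a),None,fx=.78,fy=.78))
E
```

```text
pics
0.0 [5.74211703e+02 1.01222269e-01 2.04314479e+02] [-1.21058647  1.21098109 -1.20791269] 94.17950766131241 [0.85637959 0.54068886 0.19545141] -18.8
[[ 0.    -0.002  1.   ]
 [-1.     0.     0.   ]
 [-0.    -1.    -0.002]]
top {'fx': 464.5259760452582, 'fy': 464.5259760452582, 'cx': 257.64045027696477, 'cy': 199.644773012102, 'k1': -0.005332997983015776, 'R': array([[ 0.0106928 , -0.99968168,  0.0228519 ],
       [-0.99787465, -0.01213698, -0.06402243],
       [ 0.0642794 , -0.02211875, -0.99768678]]), 't': array([-132.54132689,  535.58529461,  988.14168002])}
side {'fx': 401.7940838728942, 'fy': 401.7940838728942, 'cx': 260.3866175159989, 'cy': 190.41230912976152, 'k1': -0.14365159190886437, 'R': array([[-0.33399059,  0.94257268,  0.00265089],
       [ 0.52411737,  0.18805146, -0.83062484],
       [-0.78342279, -0.2760315 , -0.55682613]]), 't': array([ 288.42484005, -190.65706303, 1276.78088587])}
```

View pics/both0.png

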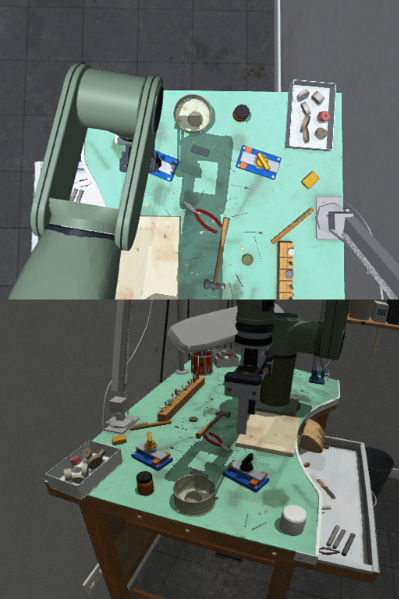

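The top view shows the brass nut on the right clamp (full-size pixel about 335,205) and the black nut partly under the arm. The side view shows brass at about (192,180) and black at about (315,210).

```bash
cat > h.py <<'E'
import numpy as np,cv2
from rig import bot,cams
def rays(n,uv):
    m=cams.camera_model(n);a=(np.atleast_2d(uv)-[m['cx'],m['cy']])/[m['fx'],m['fy']]
    b=a.copy()
    for _ in range(20): b=a/(1+m['k1']*(b**2).sum(1,keepdims=True))
    return m,b
def plane(n,uv,z):
    m,b=rays(n,uv);R,t=m['R'],m['t'];o=-R.T@t;d=np.c_[b,np.ones(len(b))]@R
    return o+d*((z-o[2])/d[:,2:])
def depthpts(n,uv,dep):
    m,b=rays(n,uv);c=np.c_[b,np.ones(len(b))]*dep[:,None];return (c-m['t'])@m['R']
def mask(p,lo,hi,roi):
    h=cv2.inRange(cv2.cvtColor(p,cv2.COLOR_RGB2HSV),lo,hi);k=np.zeros_like(h);x0,y0,x1,y1=roi;k[y0:y1,x0:x1]=h[y0:y1,x0:x1];return k
def brass(n,roi,p,d,zmin=57,zmax=95):
    k=mask(p,(15,100,60),(32,255,255),roi)
    v,u=np.nonzero(k&(d>0).astype(np.uint8)*255);uv=np.c_[u,v].astype(float)
    X=depthpts(n,uv,d[v,u]);s=(X[:,2]>zmin)&(X[:,2]<zmax);return X[s],uv[s],X
E
python3 - <<'E'
from h import *
for n,roi in(('top',(295,175,375,235)),('side',(160,150,235,215))):
    z=np.load(f'pics/{n}0.npz');p,d=z['p'],z['d']
    X,uv,A=brass(n,roi,p,d)
    print(n,len(A),np.percentile(A[:,2],[1,10,30,50,70,90,99]).round(1))
    t=X[X[:,2]>np.percentile(A[:,2],97)-6] 
    r=cv2.minAreaRect(X[:,:2].astype(np.float32));print('wings',len(X),X.mean(0).round(1),r)
    r=cv2.minAreaRect(t[:,:2].astype(np.float32));print('top',len(t),t.mean(0).round(1),r, cv2.boxPoints(r).round(1).tolist())
    k=mask(p,(100,120,50),(125,255,255),roi if n=='top' else (160,150,235,215))
    k=mask(p,(100,120,50),(125,255,255),(290,170,375,240) if n=='top' else (160,180,240,225))
    v,u=np.nonzero(k);B=plane(n,np.c_[u,v].astype(float),12);r=cv2.minAreaRect(B[:,:2].astype(np.float32));print('base',len(B),r)
z=np.load('pics/top0.npz')['p'][160:250,285:385];y=np.load('pics/side0.npz')['p'][145:235,150:250]
cv2.imwrite('pics/c1.png',cv2.resize(np.hstack([z,y])[:,:,::-1],None,fx=4,fy=4,interpolation=2))
E
```

```text
top 255 [50.5 55.  61.8 79.2 81.9 83.9 86.1]
wings 214 [ 520.9 -286.1   75.7] ((522.0841064453125, -287.9947814941406), (46.730525970458984, 27.077444076538086), 53.4593391418457)
top 126 [ 521.5 -287.7   82.5] ((521.852783203125, -287.6635437011719), (48.367557525634766, 12.059285163879395), 30.250200271606445) [[497.8999938964844, -294.6000061035156], [504.0, -305.1000061035156], [545.7999877929688, -280.70001220703125], [539.7000122070312, -270.29998779296875]]
base 606 ((521.4381713867188, -287.64288330078125), (115.40730285644531, 65.3307113647461), 71.84196472167969)
side 360 [ 0.1  4.3  7.4 21.1 59.3 80.1 81.8]
wings 118 [ 532.4 -280.8   72. ] ((526.9107666015625, -283.6473388671875), (45.24937057495117, 24.51389503479004), 10.035017967224121)
top 61 [ 529.8 -282.5   80. ] ((526.6686401367188, -283.7895812988281), (46.16336441040039, 11.161362648010254), 27.878690719604492) [[503.70001220703125, -289.6000061035156], [508.8999938964844, -299.5], [549.7000122070312, -277.8999938964844], [544.5, -268.1000061035156]]
base 371 ((538.244140625, -280.6463928222656), (122.93921661376953, 67.51010131835938), 78.76819610595703)
```

View pics/c1.png

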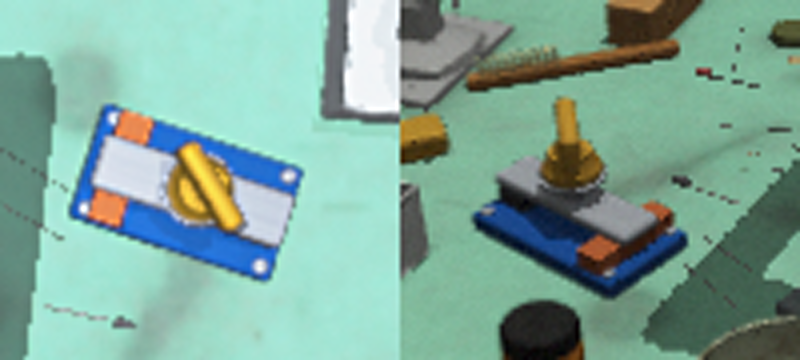

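The crop shows the brass blade at about -41.6° to the strap. The base measures 115×65 mm and the blade 48×12 mm, both as expected. The centre is near (522, -287.5) and the nut angle about -0.73 rad. I'm moving over it with the jaws across the blade.

```bash
python3 -m crank '[[[28.75,0,-5.3],[0,1.04,0]],[[28.75,0,-5.3],[0,1.04,0]],[[28.75,0,-5.3],[0,1.04,0]],[[28.75,0,-5.3],[0,1.04,0]],[[28.75,0,-5.3],[0,1.04,0]],[[28.75,0,-5.3],[0,1.04,0]],[[28.75,0,-5.3],[0,1.04,0]],[[28.75,0,-5.3],[0,1.04,0]],[[28.75,0,-5.3],[0,1.04,0]],[[28.75,0,-5.3],[0,1.04,0]]]' -1
python3 -m crank '[[[0,5,0],[0,0,0]],[[0,10,0],[0,0,0]],[[0,10,0],[0,0,0]],[[0,10,0],[0,0,0]]]'
cat > look.py <<'E'
import sys
from h import *
from scipy.spatial.transform import Rotation as Ro
i=sys.argv[1]
s=bot.state();M=Ro.from_rotvec(s['tool_rot']).as_matrix()
print(s['time'],s['tcp_pos'].round(1) if hasattr(s['tcp_pos'],'round') else s['tcp_pos'],M.round(3).tolist(),'zyaw',np.arctan2(M[1,2],M[0,2]).round(3),'q',np.round(s['joints'],2),s['opening'],np.round(s['force'],1))
P=[]
for n,c in(('top',(160,250,285,385)),('side',(145,235,150,250))):
    p,d=cams.grab_frame(n);np.savez(f'pics/{n}{i}.npz',p=p,d=d);P.append(p[c[0]:c[1],c[2]:c[3]])
    X,uv,A=brass(n,(295,175,375,235) if n=='top' else (160,150,235,215),p,d,45)
    if len(X)>20:
        t=X[X[:,2]>np.percentile(X[:,2],97)-6];r=cv2.minAreaRect(t[:,:2].astype(np.float32));print(n,len(t),'z97',np.percentile(X[:,2],97).round(1),np.round(r[0],1),np.round(r[1],1),round(r[2],1))
cv2.imwrite(f'pics/v{i}.png',cv2.resize(np.hstack(P)[:,:,::-1],None,fx=4,fy=4,interpolation=2))
E
python3 look.py 1
```

```text
time: 1.1
tcp_pos: [522.1, -286.4, 205.2]
tool_rot: [-0.526, 1.921, -1.92]
force: [-0.4, 0.2, -0.1]
opening: 94.1
time: 1.5
tcp_pos: [521.8, -286.2, 105.1]
tool_rot: [-0.526, 1.924, -1.92]
force: [1.3, -0.7, 0.6]
opening: 94.0
1.5 [ 521.8 -286.2  105.1] [[-0.861, -0.002, 0.508], [-0.508, 0.001, -0.861], [0.001, -1.0, -0.002]] zyaw -1.038 q [-0.65  0.35  1.58  0.    1.21  0.39] 94.04505665106156 [ 1.3 -0.7  0.6]
side 60 z97 81.7 [ 527.9 -283.1] [46.4 11.1] 27.7
```

View pics/v1.png

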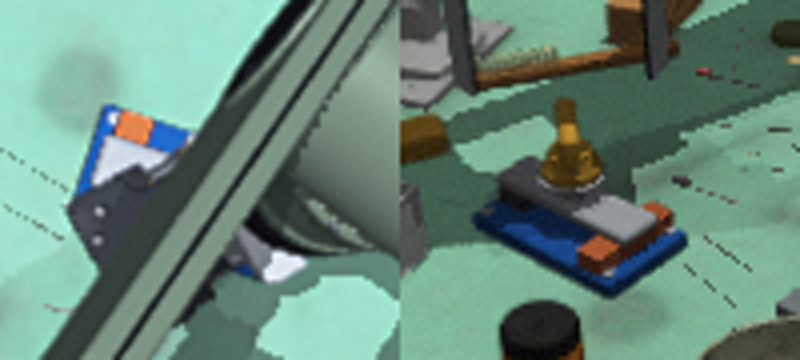

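The side view shows the tips straddling the blade (tips at crop x 465 and 655, blade at 567). I'm descending and closing.

```bash
python3 -m crank '[[[0,2,0],[0,0,0]],[[0,3.3,0],[0,0,0]],[[0,3.9,0],[0,0,0]],[[0,3.9,0],[0,0,0]]]'
python3 -m crank '[[[0,0,0],[0,0,0]],[[0,0,0],[0,0,0]],[[0,0,0],[0,0,0]],[[0,0,0],[0,0,0]],[[0,0,0],[0,0,0]],[[0,0,0],[0,0,0]],[[0,0,0],[0,0,0]],[[0,0,0],[0,0,0]]]' 1
```

```text
time: 2.0
tcp_pos: [521.9, -287.4, 66.4]
tool_rot: [-0.523, 1.923, -1.922]
force: [-0.3, -0.2, 0.7]
opening: 94.1
time: 2.8
tcp_pos: [522.0, -287.5, 66.4]
tool_rot: [-0.523, 1.922, -1.922]
force: [-0.9, -0.0, 0.7]
opening: 33.3
```

```bash
python3 -m crank '[[[0,0,0],[0,0,0]],[[0,0,0],[0,0,0]],[[0,0,0],[0,0,0]],[[0,0,0],[0,0,0]],[[0,0,0],[0,0,0]]]'; python3 look.py 2
```

```text
time: 3.3
tcp_pos: [522.4, -288.3, 66.7]
tool_rot: [-0.522, 1.921, -1.924]
force: [1.2, -3.1, -1.5]
opening: 11.4
3.3 [ 522.4 -288.3   66.7] [[-0.862, 0.001, 0.506], [-0.506, -0.001, -0.862], [-0.0, -1.0, 0.002]] zyaw -1.04 q [-0.65  0.4   1.61 -0.    1.14  0.39] 11.402893461010061 [ 1.2 -3.1 -1.5]
side 58 z97 82.0 [ 526.2 -285.2] [47.  10.7] 31.8
```

Gripped (11.4 mm) with only about 3 N of side load. Now turning backward 0.78 rad.

```bash
python3 -m crank '[[[0,0,0],[0,-0.1,0]],[[0,0,0],[0,-0.2,0]],[[0,0,0],[0,-0.3,0]],[[0,0,0],[0,-0.4,0]],[[0,0,0],[0,-0.5,0]],[[0,0,0],[0,-0.6,0]],[[0,0,0],[0,-0.7,0]],[[0,0,0],[0,-0.78,0]],[[0,0,0],[0,-0.78,0]],[[0,0,0],[0,-0.78,0]]]'; python3 look.py 3
```

```text
time: 4.4
tcp_pos: [523.4, -289.0, 67.3]
tool_rot: [-1.074, 1.394, -1.402]
force: [1.8, -4.2, -1.7]
opening: 11.9
4.4 [ 523.4 -289.    67.3] [[-0.257, 0.003, 0.966], [-0.966, -0.003, -0.257], [0.002, -1.0, 0.004]] zyaw -0.26 q [-0.65  0.4   1.61 -0.    1.14 -0.39] 11.944578241017465 [ 1.8 -4.2 -1.7]
side 44 z97 82.2 [ 528.6 -272.9] [27.  14.2] 78.0
```

View pics/v3.png

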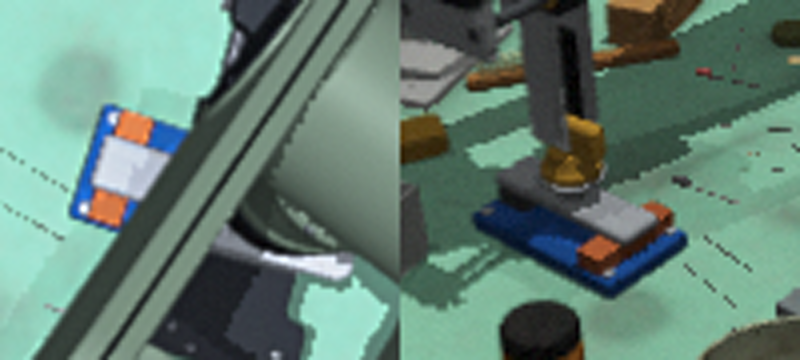

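The blade is now along the strap and still perched. I'm opening slightly to let it drop.

```bash
python3 -m crank '[[[0,0,0],[0,0,0]],[[0,0,0],[0,0,0]],[[0,0,0],[0,0,0]],[[0,0,0],[0,0,0]],[[0,0,0],[0,0,0]],[[0,0,0],[0,0,0]]]' 0.45; python3 look.py 4
```

```text
time: 5.1
tcp_pos: [521.9, -287.3, 66.4]
tool_rot: [-1.075, 1.398, -1.398]
force: [-0.2, -0.4, 0.4]
opening: 25.9
5.1 [ 521.9 -287.3   66.4] [[-0.257, -0.0, 0.966], [-0.966, 0.0, -0.257], [-0.0, -1.0, -0.0]] zyaw -0.26 q [-0.65  0.4   1.61  0.    1.14 -0.39] 25.91858926106031 [-0.2 -0.4  0.4]
side 43 z97 75.0 [ 528.8 -275. ] [25.9 11.8] 65.5
```

View pics/v4.png

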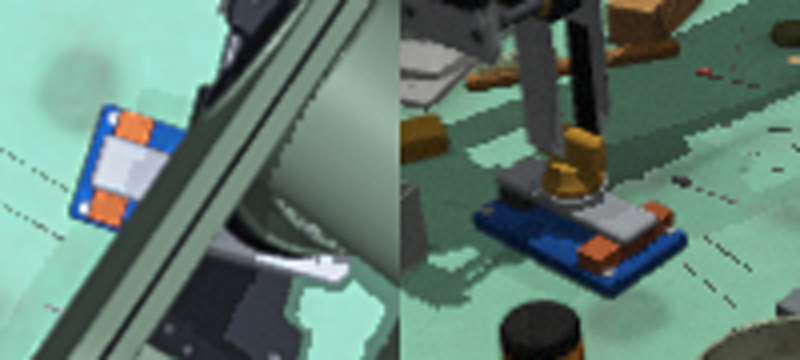

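It dropped by 7 mm (blade top 82.2 → 75.0). I'm following it down 7 mm and regripping.

```bash
python3 -m crank '[[[0.1,0.4,0.1],[0,0,0]],[[0.1,0.7,0.1],[0,0,0]],[[0.1,0.7,0.1],[0,0,0]]]'
python3 -m crank '[[[0,0,0],[0,0,0]],[[0,0,0],[0,0,0]],[[0,0,0],[0,0,0]],[[0,0,0],[0,0,0]],[[0,0,0],[0,0,0]],[[0,0,0],[0,0,0]]]' 1
```

```text
time: 5.5
tcp_pos: [522.2, -288.4, 58.6]
tool_rot: [-1.075, 1.4, -1.397]
force: [-0.2, 0.1, -0.1]
opening: 26.0
time: 6.1
tcp_pos: [523.5, -289.0, 59.8]
tool_rot: [-1.074, 1.397, -1.399]
force: [3.3, -0.4, -0.8]
opening: 11.4
```

```bash
python3 -m crank '[[[0,0,0],[0,0.1,0]],[[0,0,0],[0,0.2,0]],[[0,0,0],[0,0.3,0]],[[0,0.02,0],[0,0.4,0]],[[0,0.06,0],[0,0.5,0]],[[0,0.11,0],[0,0.6,0]],[[0,0.15,0],[0,0.7,0]],[[0,0.19,0],[0,0.8,0]],[[0,0.24,0],[0,0.9,0]],[[0,0.28,0],[0,1.0,0]]]'; python3 look.py 5
```

```text
time: 7.1
tcp_pos: [522.5, -288.0, 56.8]
tool_rot: [-0.318, 2.058, -2.055]
force: [1.1, 2.0, 1.5]
opening: 11.7
7.1 [ 522.5 -288.    56.8] [[-0.953, -0.001, 0.302], [-0.302, 0.001, -0.953], [0.0, -1.0, -0.002]] zyaw -1.264 q [-0.65  0.41  1.61  0.    1.12  0.61] 11.678068470850302 [1.1 2.  1.5]
side 47 z97 72.4 [ 527.3 -284.7] [47.7 10. ] 17.7
```

```bash
python3 -m crank '[[[0,0.04,0],[0,0.1,0]],[[0,0.09,0],[0,0.2,0]],[[0,0.13,0],[0,0.3,0]],[[0,0.17,0],[0,0.4,0]],[[0,0.2,0],[0,0.47,0]],[[0,0.22,0],[0,0.52,0]],[[0,0.22,0],[0,0.56,0]],[[0,0.22,0],[0,0.58,0]],[[0,0.22,0],[0,0.58,0]]]'; python3 look.py 6;python3 -c "
from rig import bot;print(bot.state()['wrist_torque'])"
```

```text
time: 8.1
tcp_pos: [522.5, -287.4, 54.8]
tool_rot: [-0.277, -2.081, 2.076]
force: [0.6, 5.0, 4.5]
opening: 12.0
8.1 [ 522.5 -287.4   54.8] [[-0.965, -0.001, -0.263], [0.263, 0.002, -0.965], [0.001, -1.0, -0.002]] zyaw -1.837 q [-0.65  0.41  1.61  0.    1.12  1.19] 12.045729603351022 [0.6 5.  4.5]
side 33 z97 70.4 [ 538.2 -286.9] [ 9.6 21. ] 78.0
[ 1.20159389 -0.07156854  0.55592047]
```

View pics/v6.png

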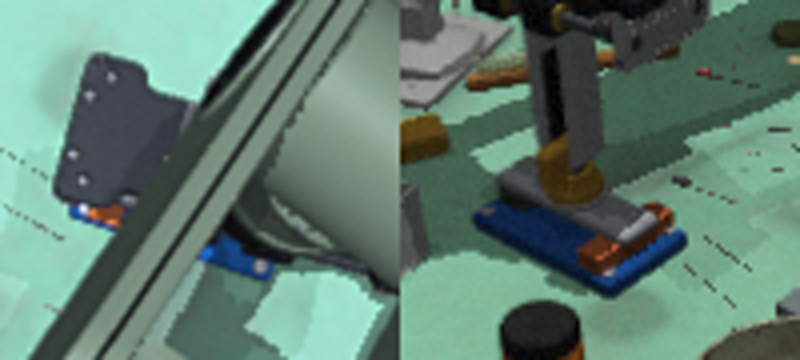

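The wrist moment of 0.56 N m about z says it is at the stop, and the blade top is at about 71 mm. I'm releasing and lifting clear.

```bash
python3 -m crank '[[[0,0,0],[0,0,0]],[[0,0,0],[0,0,0]],[[0,0,0],[0,0,0]],[[0,0,0],[0,0,0]],[[0,0,0],[0,0,0]]]' 0.3
python3 -m crank '[[[0,-2,0],[0,0,0]],[[0,-5,0],[0,0,0]],[[0,-10,0],[0,0,0]],[[0,-15,0],[0,0,0]],[[-5,-15,0],[0,0,0]],[[-10,-15,0],[0,0,0]],[[-15,-15,0],[0,0,0]],[[-20,-15,0],[0,0,0]],[[-25,-15,0],[0,0,0]],[[-25,-15,0],[0,0,0]]]'
python3 look.py 7
```

```text
time: 8.7
tcp_pos: [522.5, -289.0, 54.2]
tool_rot: [-0.281, -2.077, 2.077]
force: [0.1, 0.6, -0.0]
opening: 33.0
time: 9.7
tcp_pos: [767.7, -355.9, 193.8]
tool_rot: [-0.274, -2.079, 2.073]
force: [-2.6, 0.3, -2.2]
opening: 32.9
9.7 [ 767.7 -355.9  193.8] [[-0.964, -0.005, -0.265], [0.264, 0.004, -0.964], [0.006, -1.0, -0.002]] zyaw -1.838 q [-0.54  0.84  0.65  0.    1.66  1.3 ] 32.894651341742616 [-2.6  0.3 -2.2]
side 64 z97 70.2 [ 526.4 -284.6] [11.7 48.1] 79.3
```

View pics/v7.png

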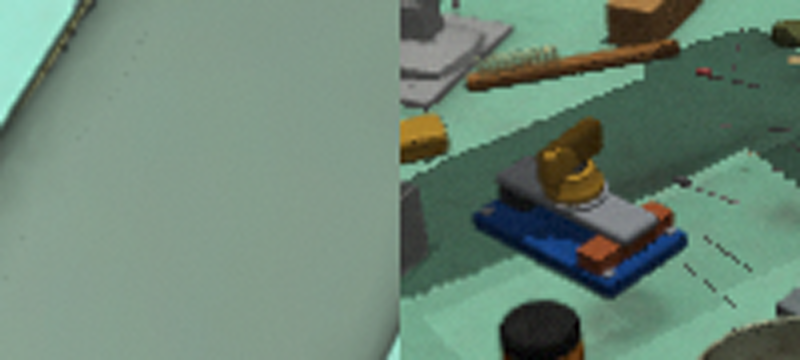

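```bash
python3 -m crank '[[[5,-2,-5],[0,0,0]],[[10,-2,-10],[0,0,0]],[[14,-2,-15],[0,0,0]],[[17,-2,-20],[0,0,0]],[[20,-2,-25],[0,0,0]],[[20,-2,-25],[0,0,0]],[[20,-2,-25],[0,0,0]],[[20,-2,-25],[0,0,0]],[[20,-2,-25],[0,0,0]],[[20,-2,-25],[0,0,0]]]'
python3 look.py 8; python3 - <<'E'
import cv2,numpy as np
a=[np.load(f'pics/side{i}.npz')['p'][200:260,270:360] for i in(0,8)]
cv2.imwrite('pics/blk.png',cv2.resize(np.vstack([np.hstack(a)]),None,fx=4,fy=4)[:,:,::-1])
v=cv2.imread('pics/v8.png');b=cv2.imread('pics/blk.png');b=cv2.copyMakeBorder(b,0,0,0,800-b.shape[1],0);cv2.imwrite('pics/fin.png',np.vstack([v,b])[:600])
E
```

```text
time: 10.8
tcp_pos: [637.0, -62.4, 225.8]
tool_rot: [-0.285, -2.077, 2.078]
force: [-0.4, -1.2, -0.6]
opening: 33.3
10.8 [637.  -62.4 225.8] [[-0.964, 0.002, -0.267], [0.267, -0.001, -0.964], [-0.002, -1.0, 0.001]] zyaw -1.842 q [-0.23  0.33  1.35 -0.    1.46  1.61] 33.3253754475748 [-0.4 -1.2 -0.6]
top 117 z97 73.7 [ 521.9 -287.7] [11.1 48.2] 81.8
side 73 z97 70.6 [ 526.7 -283.4] [10.8 47.7] 77.0
```

View pics/fin.png

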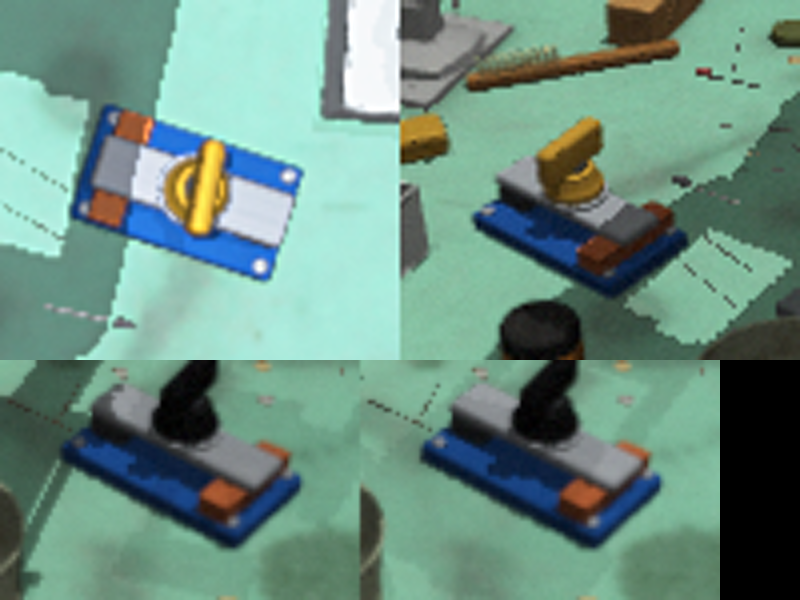

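The top view shows the blade across the strap and seated, and the black clamp is unchanged. I'll make one finer angle check on the saved pictures before handing in.

```bash
python3 - <<'E'
from h import *
for n,roi in(('top',(295,175,375,235)),('side',(160,150,235,215))):
    z=np.load(f'pics/{n}8.npz');X,uv,A=brass(n,roi,z['p'],z['d'],45)
    t=X[:,2]>np.percentile(X[:,2],97)-5
    for lab,P in(('depth',X[t]),('plane',plane(n,uv[t],72))):
        w=cv2.fitLine(P[:,:2].astype(np.float32),cv2.DIST_HUBER,0,.01,.01).ravel();print(n,lab,t.sum(),np.degrees(np.arctan2(w[1],w[0])).round(1))
    k=mask(z['p'],(100,120,50),(125,255,255),(290,170,375,240));
    if n=='top':
        v,u=np.nonzero(k);r=cv2.minAreaRect(plane(n,np.c_[u,v].astype(float),12)[:,:2].astype(np.float32));print('base',r)
E
```

```text
top depth 106 -11.1
top plane 106 -10.2
base ((521.89306640625, -287.3897705078125), (114.74868774414062, 65.3198471069336), 72.22286987304688)
side depth 70 -13.0
side plane 70 -10.3
```

```bash
python3 -c "
from rig import bot;print(bot.sign_off())"
```

```text
the job is handed in; nothing more can be done
None
```

The brass wing nut is seated on the strap and released, and the job was handed in at about 11 s.

**What I did:**
1. I gripped the brass nut at about -0.73 rad and turned it backward to about +0.05 rad.
2. I opened the fingers slightly, and the nut dropped: the blade top fell about 7 mm in the side camera.
3. I regripped it, turned it forward to the stop while following it down, let go and moved clear.

**Last checks:**
- **Stop:** just before release the wrist moment about z was 0.56 N m, against 0.03 N m of drag. The hand was turned about 0.07 rad past where the nut should stop.
- **Angle:** line fits put the blade at about -82° to -85° from the strap, or -1.44 to -1.49 rad; home is -1.45. The coarser rectangle fit gave -1.40 from the top camera and -1.48 from the side, so it is only good to about 0.05 rad.
- **Height:** the blade top read 73.7 mm from the top camera and 70.6 mm from the side; home is 72. The side camera read about 2 mm low throughout. It also placed the nut about 5 mm further out in x and 4 mm in y than the top camera, so I used the top camera for positions.
- **Black nut:** I never went near it, and it looks the same in the side pictures before and after.

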